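# Close the damp cupboard

### The job

Put the clay figures away to dry slowly: with the fingertips, push the pulled-out tray of the little plywood cupboard gently all the way home, so that the figures on it stay standing, and then push the door fully shut. Push only on the outer faces of the tray and the door, grasp nothing, do not touch the figures, and leave the other things on the bench where they are.

Things in the scene. Friction and masses are not known exactly. Their poses are not given: they have to be found in the camera images.
- cupboard: Small plywood cupboard fixed to the bench, 180 deep (x) x 200 wide (y) x 125 high, with a clear top panel and an open front. Origin: centre of its underside; x points into the cupboard from its open front, y to its left side as seen from the front, z up. The front edges lie at x = -90; walls 8 thick; the clear top starts 12 mm behind the front edges.
- tray (a joint): Sliding tray in the cupboard: metres it is pulled out along the cupboard's -x (0 = fully home against a stop, its front panel flush with the cupboard's front edges; limit 0.14). Behind the front panel is a low tray (floor top at 17 mm, rims up to 39 mm above the bench). It slides with about 1 N of friction and stays where it is left.
- tray_face (a point): Middle of the width of the outer (front) face of the tray's front panel, 85 mm above the bench; moves with the tray. Axes as the cupboard's. The panel is 178 wide, 10 thick, from 13 to 105 mm above the bench, flat and without a knob; its inner side carries a cork sheet 3 thick (not to be touched).
- door (a joint): Angle (rad) of the plywood door on its vertical hinge at the cupboard's left front edge: 0 = shut over the whole front, 1.57 = standing straight out along the cupboard's -x, larger = swung farther outwards to the left (limit 2.3). It moves with about 0.5 N at 120 mm from the hinge and stays where it is left. It clears the tray when the tray is home.
- door_hinge (a point): On the hinge axis, 85 mm above the bench, in the plane of the door's inner face; at x = -95, y = +100 mm in the cupboard's frame. Axes turn with the door: -y runs from hinge to free edge, -x is the outward normal of the outer face. Shut, they equal the cupboard's axes; opening by an angle turns them by that angle clockwise seen from above.
- door_face (a point): On the door's outer face, 120 mm from the hinge, 85 mm above the bench; moves with the door. Axes as door_hinge. The panel is 12 thick, from 6 to 121 mm above the bench, and reaches 198 mm from the hinge. The outer face is flat, with no knob; its inner face carries a cork sheet 3 thick (not to be touched).
- tall_figure: Loose bell-shaped terracotta figure standing on the tray, 80 high, foot 46 across. Origin: centre of its foot; z up along it.
- short_figure: Loose bell-shaped terracotta figure standing on the tray, 58 high, foot 46 across. Origin: centre of its foot; z up along it.
- banding_wheel: Bystander: banding wheel (sculptor's turntable) on the right, disc 170 across, 92 high. Origin: centre of its underside.
- brush_pot: Bystander: white pot of brushes on the right, 90 across, brushes up to 185 high. Origin: centre of its underside.
- plaster_mould: Bystander: two-part plaster mould block on the left, 110 x 80 x 55 high. Origin: centre of its underside.
Mind the look-alikes: they are no part of the job. What is shaped like the short_figure but pink or red is not meant.

How it is judged:
On the way, in this order (a step that is already met when the one before it is completed fails the run):
1. the tray is pushed fully home while the door is still open (value of joint tray below 0.007 m and value of joint door above 0.9 rad and angle between each of tall_figure, short_figure's own z axis and vertical below 0.2 rad), for 0.2 s.
2. the door is pushed fully shut (value of joint door below 0.06 rad and value of joint tray below 0.007 m), for 0.2 s.
At the end, for the whole second after the job is handed in: The tray is home to within 7 mm, the door is shut to within 0.06 rad and at rest, both figures stand upright (within 0.2 rad) and still on the tray (all of step 2 and velocity of joint door between -0.05 and 0.05 rad/s and angle between each of tall_figure, short_figure's own z axis and vertical below 0.2 rad and linear speed of each of tall_figure, short_figure below 0.03 m/s and z of each of tall_figure, short_figure in the frame of cupboard below 0.03 m); the robot touches nothing.
It fails at once if the tall figure is toppled (tilted over 0.5 rad), lifted (15 mm) or touched by the robot (over 1 N) (angle between tall_figure's own z axis and vertical above 0.5 rad or z of tall_figure in the frame of cupboard above 0.032 m or contact force between any of the fingers, the arm and tall_figure above 1 N).
It fails at once if the short figure is toppled (tilted over 0.5 rad), lifted (15 mm) or touched by the robot (over 1 N) (angle between short_figure's own z axis and vertical above 0.5 rad or z of short_figure in the frame of cupboard above 0.032 m or contact force between any of the fingers, the arm and short_figure above 1 N).
It fails at once if the tray's front panel or the door is gripped or pushed from its inner side (over 3 N on the cork) (contact force between the fingers and tray_c5 above 3 N or contact force between the fingers and door_c1 above 3 N).
It fails at once if the door is swung in (below 0.8 rad) while the tray still sticks out over 20 mm (value of joint door below 0.8 rad and value of joint tray above 0.02 m).
It fails at once if a bystander (banding wheel, brush pot or plaster mould) is moved over 30 mm or tipped over 0.3 rad (distance of any of banding_wheel, brush_pot, plaster_mould from where it was at the start of the episode above 0.03 m or angle between any of banding_wheel, brush_pot, plaster_mould's own z axis and vertical above 0.3 rad).
It also fails if it takes over 56 s, if anything falls off the work surface, if the arm or the gripper's body presses on something with over 40 N, if the wrist force passes 120 N, or if a joint passes its speed limit or range.

### The arm

A 6-joint arm with a two-finger parallel gripper is mounted at the origin on the work surface. World frame = base frame: x ahead of the robot, y to its left, z up, the work surface at z = 0. Lengths are in m, angles in rad, forces in N, time in s.
With the tool pointing down it reaches from about 0.225 to 0.725 m from the base axis. Payload 3.1 kg.
Tool frame: the origin (TCP) lies on the centre line of the jaws, within the pads' length; the fingertips stand 11 mm ahead of it and the grasp point (between the pads) lies 8 mm behind it; z points along the fingers, y is the line along which they close (so a half turn about z gives the same grasp; the last joint's range is limited). The gripper opens to 85 mm and grips with 20 to 120 N. Pads are 22 mm wide; open, the fingers measure 114 mm over their backs; the gripper's body (76 mm by 85 mm) begins 54 mm behind the grasp point. The pads swing forward as they close: fully open they stand 13 mm farther back than shut.
Start: joints at [1.071, 0.048, 0.099, 1.622, 0, 1.443], TCP at [0.191, 0.489, 0.242] pointing down, gripper open.
Joint ranges: [-2.91, 2.91], [-0.99, 1.94], [-1.21, 1.42], [-2.12, 2.29], [-1.49, 1.47], [-3.14, 3.14]. Speed limits (rad/s): [2.79, 2.79, 3.14, 3.14, 3.14, 3.14].

### API

Orientations are given as a rotation vector (axis times angle).
In Python, from workcell import r, cams gives the robot as it stands.
- The arm moves only by the tool carry_out, never from a script. Its argument "plan" is a list that holds one entry, the list of rows, each a list of 6 numbers: the shift along the tool's x, y, z in units of 0.025 m (1.0 is 0.025 m), then the turn, a rotation vector about the tool's x, y, z in units of 90 degrees (1.0 is 90 degrees). A call has 1 to 10 rows; each row shifts and turns the commanded pose from where the row before left it, along the tool's axes as they then stand; what a row does not reach is not made up. A row lasts 1/8 s, in which the tool goes at most 62.5 mm and 10.7 degrees, less where a joint would pass 70% of its speed; a pose out of reach is approached as far as the arm can. A call with a number of a shift or a turn outside -1 to 1 is refused whole. A call with a gripper value outside its range is refused whole. "gripper" is the opening, from -1 (shut) to 1 (fully open), set as the call begins (left out, the last holds). The fingers move at their own pace and stop on an object; "squeeze" is the grip in N (left out, the last holds). Time passes only in rows, so rows that do not move let the fingers close. It gives the time, the measured TCP pose, the force, the opening and the grip force at its end, in the units of the state.
- r.read_state(): the state, without advancing time (a new reading comes with each control period).
- cams.capture(name): name is "scene" or "side" or "wrist"; returns a dict with "pixels" (384x512x3 uint8, red, green, blue), "mtx" (3x3 intrinsics, pixels), "xyz" and "attitude" of the camera in the world; the wrist camera has in their place "mount" (4x4, takes a point from camera to tool coordinates, whose origin is the TCP and whose axes are the flange's). Camera axes: x right, y up, looking along -z (the intrinsics and any distortion apply to the point x, -y, -z); pixel columns grow to the right and rows downward; lengths in m; the calibration is good to about 2 mm. A picture is of the moment at which its call begins: read the wrist's pose just before it. There is no depth.
- r.hand_in(): hands the job in; it is judged then, once.
The state is a dict: "clock": time; "joint_pos": joint angles; "dq": joint speeds; "joint_efforts": joint torques, N m; "ee_pos": TCP position; "tcp_rot": TCP orientation; "contact_force": force on the tool from outside, world axes, zero at the start; "ft_torque": the same for the moment, N m; "opening": opening from 0.0 (shut) to 1.0 (fully open); "grip_force": force on a finger pad.
Only numpy, scipy, OpenCV 4.12 (cv2) and the standard library are available. Lean on these libraries where they do the work, as an engineer would, in place of code of your own. Each camera call takes 0.05 s, during which the arm holds its last target. There are 200 camera calls.

## Working session

There is one attempt and no reset: what is moved stays moved. The work goes in short steps, Python scripts to look and compute and a tool call to move; the robot and the scene stay as the last step left them, time stands still between calls to the robot, and variables do not carry over. Pictures are saved under pics/ and viewed, at most 10 in all, crops included, and the job is handed in when it is done.

Besides the shell and the picture viewer there is one more tool, called after "Call:" by a JSON object that holds its "name" and its "arguments", one argument or row to a line. carry_out: Moves the arm, as the interface text tells. Shifts and turns lie within -1 to 1; 1 stands for 0.025 m of shift or 90 degrees of turn. Its arguments: {"type":"object","properties":{"plan":{"type":"array","items":{"type":"array","items":{"type":"array","items":{"type":"number","minimum":-1,"maximum":1}}}},"gripper":{"type":"number"},"squeeze":{"type":"number"}},"required":["plan"]}

```bash
mkdir -p pics; python3 - <<'E'
from workcell import r,cams
import cv2,numpy as np,pickle
print(r.read_state())
d={}
for n in ("scene","side"):
    c=cams.capture(n); d[n]=c
    cv2.imwrite(f"pics/{n}0.png",cv2.resize(c["pixels"][:,:,::-1],(800,600),interpolation=cv2.INTER_CUBIC))
    print({k:v for k,v in c.items() if k!="pixels"})
pickle.dump(d,open("c0.pkl","wb"))
E
```

```text
{'clock': 0.0, 'joint_pos': array([ 1.07118355e+00,  4.87159022e-02,  9.75880905e-02,  1.62200477e+00,
       -3.34432441e-05,  1.44301131e+00]), 'dq': array([-1.74033561e-03,  7.70726527e-05, -6.81929256e-04, -2.47048129e-03,
        1.36327024e-03, -6.37550177e-04]), 'joint_efforts': array([-1.01056416e-03, -3.38783956e+01,  3.20014572e+01,  2.02971470e-02,
       -1.81293199e-04, -4.89310864e-06]), 'ee_pos': array([0.19047079, 0.4885953 , 0.24113038]), 'tcp_rot': array([-0.5805791 , -3.08677675,  0.00350612]), 'contact_force': array([ 0.160545  , -0.54998628, -0.32943008]), 'ft_torque': array([0.01086638, 0.03369925, 0.06154872]), 'grip_force': 0.0, 'opening': 1.0000552335749304}
{'mtx': array([[388.89494007,   0.        , 255.80679231],
       [  0.        , 388.89494007, 196.59288525],
       [  0.        ,   0.        ,   1.        ]]), 'xyz': array([ 0.99995583, -0.51636142,  0.90997834]), 'attitude': array([0.64975579, 0.27383059, 0.71108228])}
{'mtx': array([[352.51743897,   0.        , 258.60768587],
       [  0.        , 352.51743897, 187.71693404],
       [  0.        ,   0.        ,   1.        ]]), 'xyz': array([ 0.31500934, -0.59639773,  0.86430561]), 'attitude': array([ 0.65420277, -0.12672389, -0.33692758])}
```

View pics/scene0.png

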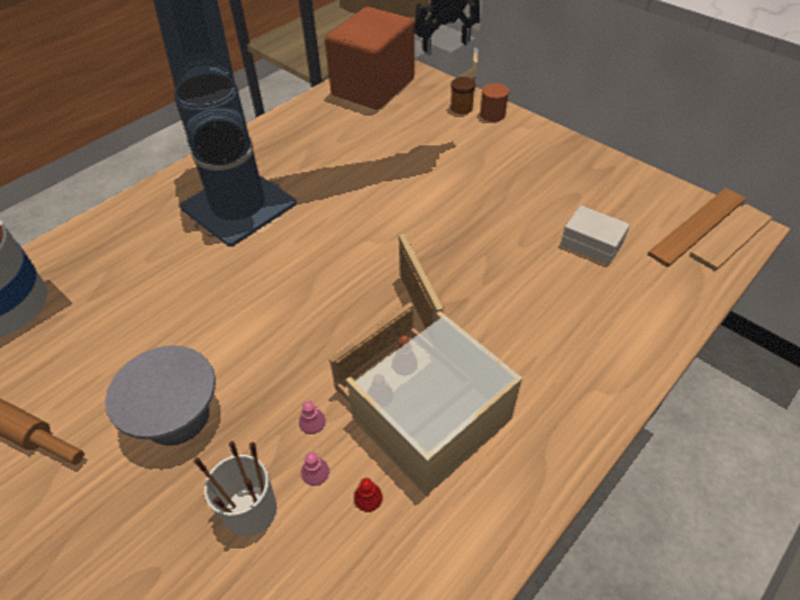

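View pics/side0.png

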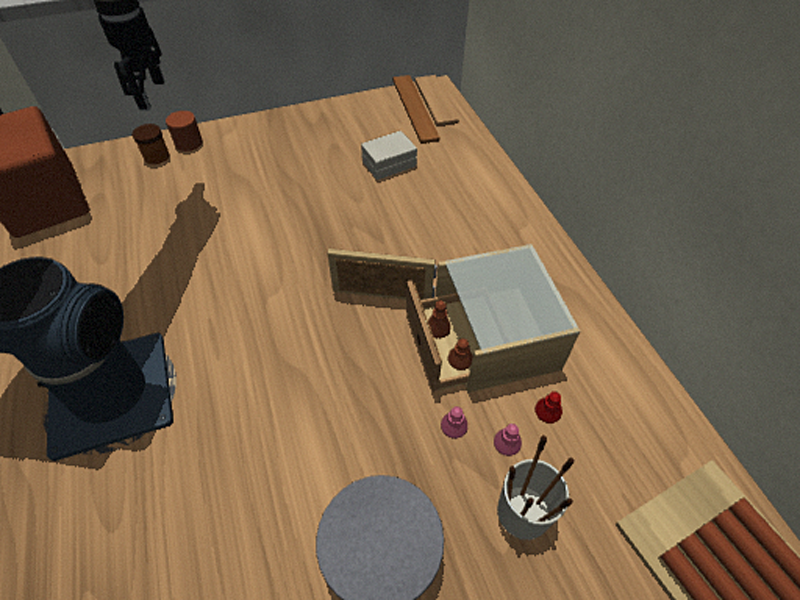

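The scene view (800×600) shows the cupboard opening toward the robot. Its front-left top is at about (440,318), the front-right at (350,383), the back-right at (428,457) and the back-left at (520,380). The door stands out at (400,237)–(440,318). In the side view the tray is pulled out, with its panel at (408,283)–(438,375), and both figures are standing. Next I'll enlarge both for corner reading.

```bash
python3 - <<'E'
import cv2,pickle
d=pickle.load(open("c0.pkl","rb"))
for n,(x,y,w,h) in {"scene":(205,145,133,100+70),"side":(205,150,170,105)}.items():
    s=min(800//w,600//h) 
    s=min(800/w,600/h); s=int(s); print(n,s)
    cv2.imwrite(f"pics/{n}_crop.png",cv2.resize(d[n]["pixels"][y:y+h,x:x+w,::-1],None,fx=s,fy=s,interpolation=cv2.INTER_CUBIC))
E
```

```text
scene 3
side 4
```

View pics/scene_crop.png

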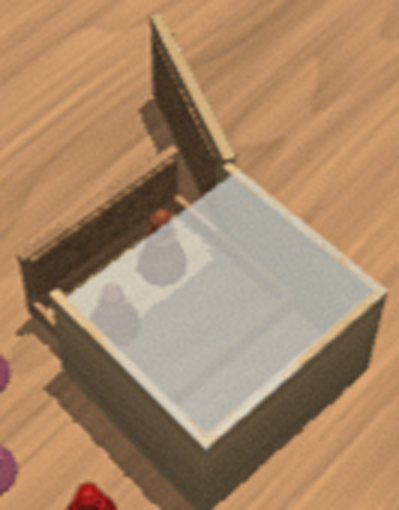

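View pics/side_crop.png

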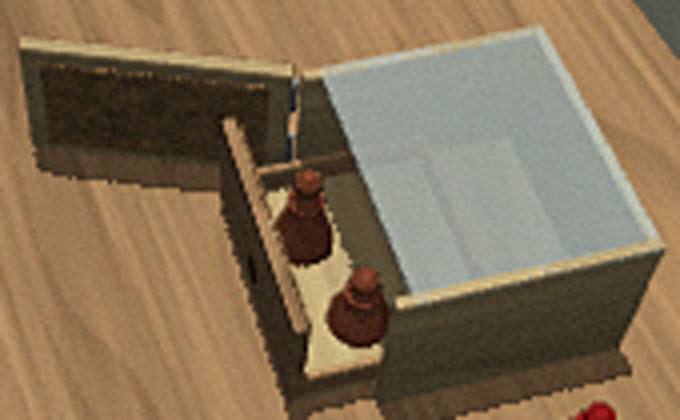

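```bash
cat >h.py <<'E'
import numpy as np
from scipy.spatial.transform import Rotation as R
def proj(c,P):
    q=R.from_rotvec(c["attitude"]).inv().apply(np.asarray(P)-c["xyz"])*[1,-1,-1]
    p=q@c["mtx"].T; return p[:,:2]/p[:,2:]
def model(x):
    cx,cy,yaw,t,a=x
    u=np.array([-np.sin(a),-np.cos(a)]); n=np.array([-np.cos(a),np.sin(a)]); h=np.array([-.095,.1])
    D=lambda s,w:[*(h+u*s+n*w),.121]
    L=np.array([[-.09,-.1,.125],[.09,-.1,.125],[.09,.1,.125],D(.198,.006),D(0,.006),[-.085-t,-.089,.105],[-.085-t,.089,.105]])
    c,s=np.cos(yaw),np.sin(yaw)
    return L@np.array([[c,-s,0],[s,c,0],[0,0,1]]).T+[cx,cy,0]
E
python3 - <<'E'
import pickle,numpy as np
from h import *
from scipy.optimize import least_squares
d=pickle.load(open("c0.pkl","rb"))
f=lambda p,s,o:(np.array(p)+.5)/s-.5+o
M={"scene":f([(52,292),(207,448),(385,292),(155,15),(232,160),(22,259),(177,153)],3,[205,145]),
"side":f([(393,304),(663,245),(542,28),(22,44),(294,70),(301,330),(230,119)],4,[205,150])}
g=lambda x:np.concatenate([(proj(d[n],model(x))-M[n]).ravel() for n in M])
s=least_squares(g,[.5,0,0,.08,1.6],loss="soft_l1")
print(s.x); print(g(s.x).reshape(2,7,2).round(1)); print(model(s.x).round(3))
# same on each camera alone
for n in M:
    print(n,least_squares(lambda x:(proj(d[n],model(x))-M[n]).ravel(),s.x).x)
E
```

```text
[ 0.68326167 -0.11884478 -0.09527317  0.0599313   1.94798748]
[[[-0.6  0.1]
  [-0.6  0. ]
  [ 1.3 -0.6]
  [-0.1 -1. ]
  [ 0.3 -0.5]
  [-0.1 -0.8]
  [ 0.5 -2.2]]

 [[ 1.1  1.5]
  [ 0.8  1. ]
  [ 0.1 -0.7]
  [-1.  -0.1]
  [ 0.5  0.1]
  [ 0.9  0.2]
  [-0.  -0.6]]]
[[ 0.584 -0.21   0.125]
 [ 0.763 -0.227  0.125]
 [ 0.782 -0.028  0.125]
 [ 0.425  0.085  0.121]
 [ 0.601 -0.005  0.121]
 [ 0.531 -0.194  0.105]
 [ 0.547 -0.016  0.105]]
scene [ 0.68376672 -0.12009042 -0.09110276  0.05771869  1.95608865]
side [ 0.68293246 -0.11776654 -0.10036608  0.06051267  1.93986839]
```

The fit is consistent to about 1–2 px in both views: cupboard (0.683, -0.119), yaw -0.095, tray 60 mm out, door 1.95 rad. The points are in reach and the sizes match. Now a helper for the tool-axis offset to any target.

```bash
cat >>h.py <<'E'
C=np.array([.6833,-.1188]); YAW=-.0953
def cup(lx,ly):
    c,s=np.cos(YAW),np.sin(YAW); return C+[c*lx-s*ly,s*lx+c*ly]
def go(xyz,yaw):
    """print shift/turn (tool axes, move units) from here to xyz, tool down, -x axis heading yaw"""
    from workcell import r
    s=r.read_state(); T=R.from_rotvec(s["tcp_rot"])
    z=np.array([0,0,-1.]);x=-np.array([np.cos(yaw),np.sin(yaw),0]);G=R.from_matrix(np.c_[x,np.cross(z,x),z])
    print("t",round(s["clock"],2),"shift",(T.inv().apply(np.array(xyz)-s["ee_pos"])/.025).round(2),"turn",((T.inv()*G).as_rotvec()/(np.pi/2)).round(3),"F",s["contact_force"].round(1))
E
python3 -c "
from h import *
print(cup(-.19,0)); go([*cup(-.19,0),.2],YAW)"
```

```text
[ 0.49416215 -0.1007204 ]
t 0.1 shift [-19.88 -17.55   1.68] turn [-0.001 -0.    -0.176] F [0.5 0.1 0.3]
```

Call:
{"name": "carry_out", "arguments": {
  "plan": [
    [[-0.5, -0.44, 0.04, 0, 0, 0], [-0.95, -0.84, 0.08, 0, 0, 0], [-0.95, -0.84, 0.08, 0, 0, 0], [-0.95, -0.84, 0.08, 0, 0, 0], [-0.95, -0.84, 0.08, 0, 0, 0], [-0.95, -0.84, 0.08, 0, 0, 0], [-0.95, -0.84, 0.08, 0, 0, 0], [-0.95, -0.84, 0.08, 0, 0, 0], [-0.95, -0.84, 0.08, 0, 0, 0], [-0.95, -0.84, 0.08, 0, 0, 0]]
  ],
  "gripper": -1,
  "squeeze": 20
}}

```text
clock: 1.35
ee_pos: [0.3289, 0.2187, 0.223]
tcp_rot: [0.581, 3.087, -0.001]
contact_force: [-0.0, 0.8, 0.3]
opening: -0.005
grip_force: 0.0
```

Call:
{"name": "carry_out", "arguments": {
  "plan": [
    [[-0.95, -0.84, 0.08, 0, 0, 0], [-0.95, -0.84, 0.08, 0, 0, 0], [-0.95, -0.84, 0.08, 0, 0, 0], [-0.95, -0.84, 0.08, 0, 0, 0], [-0.95, -0.84, 0.08, 0, 0, 0], [-0.95, -0.84, 0.08, 0, 0, 0], [-0.95, -0.84, 0.08, 0, 0, 0], [-0.95, -0.84, 0.08, 0, 0, -0.06], [-0.6, -0.5, 0.08, 0, 0, -0.06], [0, 0, 0, 0, 0, -0.056]]
  ]
}}

```text
clock: 2.6
ee_pos: [0.4554, -0.023, 0.2046]
tcp_rot: [-0.149, -3.137, 0.001]
contact_force: [-0.4, -0.5, -0.8]
opening: -0.001
grip_force: 0.0
```

```bash
python3 -c "
from h import *
go([*cup(-.19,0),.085],YAW)"
```

```text
t 2.6 shift [-1.85 -2.94  4.78] turn [-0.    -0.001  0.   ] F [-0.4 -0.5 -0.8]
```

Call:
{"name": "carry_out", "arguments": {
  "plan": [
    [[-0.46, -0.74, 0, 0, 0, 0], [-0.46, -0.74, 0, 0, 0, 0], [-0.46, -0.73, 0, 0, 0, 0], [-0.46, -0.73, 0, 0, 0, 0], [0, 0, 1, 0, 0, 0], [0, 0, 1, 0, 0, 0], [0, 0, 1, 0, 0, 0], [0, 0, 1, 0, 0, 0], [0, 0, 0.6, 0, 0, 0], [0, 0, 0, 0, 0, 0]]
  ]
}}

```text
clock: 3.85
ee_pos: [0.4938, -0.0987, 0.089]
tcp_rot: [-0.15, -3.135, -0.001]
contact_force: [-0.4, 0.6, 0.6]
opening: 0.004
grip_force: 0.0
```

```bash
python3 - <<'E'
from h import *
from workcell import cams
import cv2
go([*cup(-.161,0),.085],YAW)
c=cams.capture("side")["pixels"][140:260,195:355,::-1]
cv2.imwrite("pics/side1.png",cv2.resize(c,None,fx=4,fy=4,interpolation=cv2.INTER_CUBIC))
E
```

```text
t 3.85 shift [-1.18 -0.08  0.15] turn [ 0.    -0.002 -0.   ] F [-0.4  0.6  0.6]
```

View pics/side1.png

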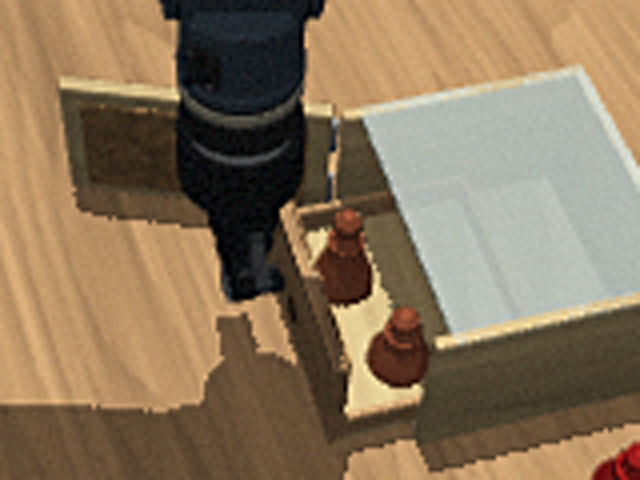

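The fingertips, at about (250,290), are just in front of the tray panel and clear of it and the door. Both figures are standing. I'll push slowly.

Call:
{"name": "carry_out", "arguments": {
  "plan": [
    [[-0.12, -0.01, 0.01, 0, 0, 0], [-0.12, -0.01, 0.01, 0, 0, 0], [-0.12, -0.01, 0.01, 0, 0, 0], [-0.12, -0.01, 0.01, 0, 0, 0], [-0.12, -0.01, 0.01, 0, 0, 0], [-0.12, -0.01, 0.01, 0, 0, 0], [-0.12, -0.01, 0.01, 0, 0, 0], [-0.1, 0, 0, 0, 0, 0], [-0.1, 0, 0, 0, 0, 0], [-0.1, 0, 0, 0, 0, 0]]
  ]
}}

```text
clock: 5.15
ee_pos: [0.5226, -0.1031, 0.0886]
tcp_rot: [-0.15, -3.137, 0.0]
contact_force: [-2.1, -0.3, 1.1]
opening: 0.002
grip_force: 0.7
```

Call:
{"name": "carry_out", "arguments": {
  "plan": [
    [[-0.1, 0, 0, 0, 0, 0], [-0.12, 0, 0, 0, 0, 0], [-0.14, 0, 0, 0, 0, 0], [-0.14, 0, 0, 0, 0, 0], [-0.14, 0, 0, 0, 0, 0], [-0.14, 0, 0, 0, 0, 0], [-0.14, 0, 0, 0, 0, 0], [-0.14, 0, 0, 0, 0, 0], [-0.14, 0, 0, 0, 0, 0], [-0.14, 0, 0, 0, 0, 0]]
  ]
}}

```text
clock: 6.4
ee_pos: [0.5564, -0.1062, 0.0886]
tcp_rot: [-0.15, -3.138, -0.0]
contact_force: [-0.4, 1.4, 0.3]
opening: 0.007
grip_force: 0.7
```

```bash
python3 -c "
from h import *
go([*cup(-.101,0),.085],YAW)"
```

```text
t 6.4 shift [-1.06 -0.02  0.14] turn [ 0. -0.  0.] F [-0.4  1.4  0.3]
```

Call:
{"name": "carry_out", "arguments": {
  "plan": [
    [[-0.12, 0, 0, 0, 0, 0], [-0.12, 0, 0, 0, 0, 0], [-0.12, 0, 0, 0, 0, 0], [-0.12, 0, 0, 0, 0, 0], [-0.12, 0, 0, 0, 0, 0], [-0.12, 0, 0, 0, 0, 0], [-0.1, 0, 0, 0, 0, 0], [-0.08, 0, 0, 0, 0, 0], [-0.06, 0, 0, 0, 0, 0], [-0.05, 0, 0, 0, 0, 0]]
  ]
}}

```text
clock: 7.65
ee_pos: [0.5814, -0.1087, 0.0885]
tcp_rot: [-0.15, -3.138, 0.0]
contact_force: [-1.1, 0.6, 0.7]
opening: 0.005
grip_force: 0.6
```

Call:
{"name": "carry_out", "arguments": {
  "plan": [
    [[-0.05, 0, 0, 0, 0, 0], [-0.05, 0, 0, 0, 0, 0], [-0.05, 0, 0, 0, 0, 0], [-0.03, 0, 0, 0, 0, 0]]
  ]
}}

```text
clock: 8.15
ee_pos: [0.5818, -0.1087, 0.0885]
tcp_rot: [-0.15, -3.129, -0.0]
contact_force: [-12.5, 1.7, 8.2]
opening: 0.001
grip_force: 6.3
```

12.5 N at the stop, within 1 mm of the expected home position. Back off, rise, and work out the door approach.

Call:
{"name": "carry_out", "arguments": {
  "plan": [
    [[0.4, 0, 0, 0, 0, 0], [0.8, 0, 0, 0, 0, 0], [0.8, 0, 0, 0, 0, 0], [0, 0, -1, 0, 0, 0], [0, 0, -1, 0, 0, 0], [0, 0, -1, 0, 0, 0], [0, 0, -0.8, 0, 0, 0], [0, 0, 0, 0, 0, 0]]
  ]
}}

```text
clock: 9.15
ee_pos: [0.538, -0.1051, 0.1861]
tcp_rot: [0.15, 3.132, -0.003]
contact_force: [0.3, 0.0, 0.7]
opening: 0.003
grip_force: 0.0
```

```bash
cat >>h.py <<'E'
def door(a,rad,off):
    "point off mm outside outer face"
    u=np.array([-np.sin(a),-np.cos(a)]); n=np.array([-np.cos(a),np.sin(a)])
    return cup(*(np.array([-.095,.1])+rad*u+(.012+off)*n))
E
python3 - <<'E'
from h import *
from workcell import cams
import cv2
p=door(1.95,.14,.0145+.03); print(p); go([*p,.18],1.571-1.95+YAW)
c=cams.capture("side")["pixels"][140:260,195:355,::-1]
cv2.imwrite("pics/side2.png",cv2.resize(c,None,fx=4,fy=4,interpolation=cv2.INTER_CUBIC))
E
```

```text
[0.49952859 0.10400948]
t 9.15 shift [2.33 8.18 0.22] turn [-0.     0.004  0.241] F [0.3 0.  0.7]
```

View pics/side2.png

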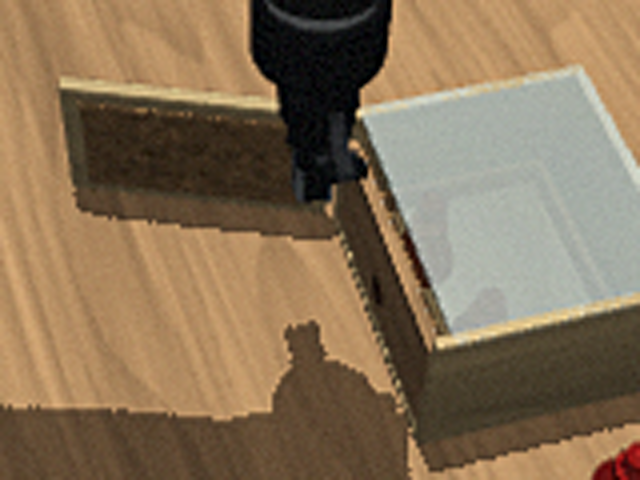

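The tray panel is home: its front, (345,200)–(425,430), is flush with the cupboard front. The figures show standing under the clear top and the door is still open. Now over the door to its outer side.

Call:
{"name": "carry_out", "arguments": {
  "plan": [
    [[0.26, 0.91, 0, 0, 0, 0], [0.26, 0.91, 0, 0, 0, 0], [0.26, 0.91, 0, 0, 0, 0], [0.26, 0.91, 0, 0, 0, 0], [0.26, 0.91, 0, 0, 0, 0], [0.26, 0.91, 0, 0, 0, 0], [0.26, 0.91, 0, 0, 0, 0], [0.26, 0.91, 0, 0, 0, 0], [0.26, 0.91, 0, 0, 0.004, 0], [0, 0, 0, 0, 0, 0]]
  ]
}}

```text
clock: 10.45
ee_pos: [0.4965, 0.106, 0.182]
tcp_rot: [-0.146, -3.13, -0.0]
contact_force: [-0.3, -0.7, -0.1]
opening: 0.001
grip_force: 0.0
```

Call:
{"name": "carry_out", "arguments": {
  "plan": [
    [[0, 0, 0, 0, 0, 0.08], [0, 0, 0, 0, 0, 0.08], [0, 0, 0, 0, 0, 0.08], [0, 0, 0, 0, 0, 0]]
  ]
}}

```text
clock: 10.95
ee_pos: [0.4972, 0.1042, 0.1826]
tcp_rot: [-0.733, -3.048, 0.003]
contact_force: [-0.8, -0.6, 0.1]
opening: 0.0
grip_force: 0.0
```

```bash
python3 - <<'E'
from h import *
p=door(1.95,.14,.0145+.03); go([*p,.085],1.571-1.95+YAW)
E
```

```text
t 10.95 shift [-0.11  0.05  3.9 ] turn [-0.002 -0.004  0.002] F [-0.8 -0.6  0.1]
```

Call:
{"name": "carry_out", "arguments": {
  "plan": [
    [[0, 0, 0.95, 0, 0, 0], [0, 0, 0.95, 0, 0, 0], [0, 0, 0.95, 0, 0, 0], [0, 0, 0.95, 0, 0, 0], [-0.1, -0.2, 0, 0, 0, 0], [0, -0.2, 0, 0, 0, 0], [0, -0.2, 0, 0, 0, 0], [0, -0.2, 0, 0, 0, 0], [0, -0.2, 0, 0, 0, 0], [0, -0.2, 0, 0, 0, 0]]
  ]
}}

```text
clock: 12.2
ee_pos: [0.4855, 0.0771, 0.0894]
tcp_rot: [-0.734, -3.049, 0.0]
contact_force: [-0.4, 1.2, 2.2]
opening: -0.001
grip_force: 1.4
```

```bash
python3 - <<'E'
from h import *
p=door(1.95,.14,.0145); go([*p,.085],1.571-1.95+YAW)
E
```

```text
t 12.2 shift [-0.01  0.01  0.18] turn [-0.001 -0.003  0.001] F [-0.4  1.2  2.2]
```

Call:
{"name": "carry_out", "arguments": {
  "plan": [
    [[0.03, -0.17, 0, 0, 0, -0.019], [0.05, -0.34, 0, 0, 0, -0.038], [0.05, -0.34, 0, 0, 0, -0.038], [0.05, -0.34, 0, 0, 0, -0.038], [0.05, -0.34, 0, 0, 0, -0.038], [0.05, -0.34, 0, 0, 0, -0.038], [0.05, -0.34, 0, 0, 0, -0.038], [0.05, -0.34, 0, 0, 0, -0.038], [0.05, -0.34, 0, 0, 0, -0.038], [0.05, -0.34, 0, 0, 0, -0.038]]
  ]
}}

```text
clock: 13.45
ee_pos: [0.4565, 0.0015, 0.0893]
tcp_rot: [0.153, -3.132, -0.001]
contact_force: [-0.7, 1.2, 4.5]
opening: -0.004
grip_force: 1.9
```

```bash
python3 - <<'E'
from h import *
a=1.95-9.5*.0597; p=door(a,.14,.0145); go([*p,.089],1.571-a+YAW)
E
```

```text
t 13.45 shift [-0.    0.07  0.01] turn [ 0.    -0.004  0.003] F [-0.7  1.2  4.5]
```

Call:
{"name": "carry_out", "arguments": {
  "plan": [
    [[0.05, -0.34, 0, 0, 0, -0.038], [0.05, -0.34, 0, 0, 0, -0.038], [0.05, -0.34, 0, 0, 0, -0.038], [0.05, -0.34, 0, 0, 0, -0.038], [0.05, -0.34, 0, 0, 0, -0.038], [0.05, -0.34, 0, 0, 0, -0.038], [0.05, -0.34, 0, 0, 0, -0.038], [0.05, -0.34, 0, 0, 0, -0.038], [0.05, -0.34, 0, 0, 0, -0.038], [0.05, -0.34, 0, 0, 0, -0.038]]
  ]
}}

```text
clock: 14.7
ee_pos: [0.4757, -0.081, 0.0894]
tcp_rot: [1.069, -2.951, -0.003]
contact_force: [0.7, 1.4, 4.3]
opening: 0.001
grip_force: 1.6
```

Call:
{"name": "carry_out", "arguments": {
  "plan": [
    [[0.05, -0.34, 0, 0, 0, -0.038], [0.05, -0.34, 0, 0, 0, -0.038], [0.05, -0.34, 0, 0, 0, -0.038], [0.05, -0.34, 0, 0, 0, -0.038], [0.05, -0.34, 0, 0, 0, -0.038], [0.05, -0.34, 0, 0, 0, -0.038], [0.05, -0.34, 0, 0, 0, -0.038], [0.04, -0.25, 0, 0, 0, -0.028], [0.03, -0.17, 0, 0, 0, -0.019], [0.03, -0.17, 0, 0, 0, -0.019]]
  ]
}}

```text
clock: 15.95
ee_pos: [0.5274, -0.1335, 0.0889]
tcp_rot: [1.792, -2.576, -0.006]
contact_force: [-0.5, 2.0, 5.2]
opening: 0.002
grip_force: 2.3
```

```bash
python3 - <<'E'
from h import *
a=0; p=door(a,.14,.0145); go([*p,.089],1.571-a+YAW)
E
```

```text
t 15.95 shift [ 0.07 -1.36 -0.01] turn [ 0.003  0.    -0.166] F [-0.5  2.   5.2]
```

Call:
{"name": "carry_out", "arguments": {
  "plan": [
    [[0.02, -0.17, 0, 0, 0, -0.02], [0.02, -0.17, 0, 0, 0, -0.02], [0.02, -0.17, 0, 0, 0, -0.02], [0.02, -0.17, 0, 0, 0, -0.02], [0.02, -0.15, 0, 0, 0, -0.018], [0.02, -0.13, 0, 0, 0, -0.016], [0.02, -0.12, 0, 0, 0, -0.014], [0.02, -0.12, 0, 0, 0, -0.014], [0.01, -0.1, 0, 0, 0, -0.012], [0.01, -0.06, 0, 0, 0, -0.006]]
  ]
}}

```text
clock: 17.2
ee_pos: [0.5489, -0.1452, 0.0888]
tcp_rot: [2.088, -2.322, -0.03]
contact_force: [-27.4, 4.6, 22.5]
opening: -0.001
grip_force: 16.6
```

```bash
python3 - <<'E'
from h import *
a=0; p=door(a,.14,.0145); go([*p,.089],1.571-a+YAW)
E
```

```text
t 17.2 shift [ 0.03 -0.39 -0.02] turn [ 0.017 -0.    -0.007] F [-27.4   4.6  22.5]
```

Call:
{"name": "carry_out", "arguments": {
  "plan": [
    [[0, 0.5, 0, 0, 0, 0], [0, 1, 0, 0, 0, 0], [0, 1, 0, 0, 0, 0], [0, 0, -1, 0, 0, 0], [0, 0, -1, 0, 0, 0], [0, 0, -1, 0, 0, 0], [0, 1, -1, 0, 0, 0], [0, 1, 0, 0, 0, 0], [0, 0, 0, 0, 0, 0]]
  ]
}}

```text
clock: 18.32
ee_pos: [0.446, -0.1347, 0.1881]
tcp_rot: [2.096, -2.332, -0.008]
contact_force: [1.0, -1.2, 0.3]
opening: -0.002
grip_force: 0.0
```

```bash
python3 - <<'E'
from h import *
from workcell import cams
import cv2,numpy as np
o=[]
for n,(x,y) in {"scene":(195,175),"side":(245,140)}.items():
    c=cams.capture(n); o.append(cv2.resize(c["pixels"][y:y+120,x:x+130,::-1],None,fx=3,fy=3,interpolation=cv2.INTER_CUBIC))
    for a in (0,.07):
        q=model([*C,YAW,0,a])[[0,3,4,5,6]]; print(n,a,((proj(c,q)-[x,y])*3+1).round().tolist())
cv2.imwrite("pics/shut.png",np.hstack(o))
E
```

```text
scene 0 [[80.0, 202.0], [74.0, 195.0], [252.0, 67.0], [97.0, 212.0], [255.0, 95.0]]
scene 0.07 [[80.0, 202.0], [64.0, 184.0], [252.0, 66.0], [97.0, 212.0], [255.0, 95.0]]
side 0 [[178.0, 262.0], [164.0, 266.0], [95.0, 89.0], [177.0, 263.0], [114.0, 105.0]]
side 0.07 [[178.0, 262.0], [148.0, 268.0], [95.0, 88.0], [177.0, 263.0], [114.0, 105.0]]
```

View pics/shut.png

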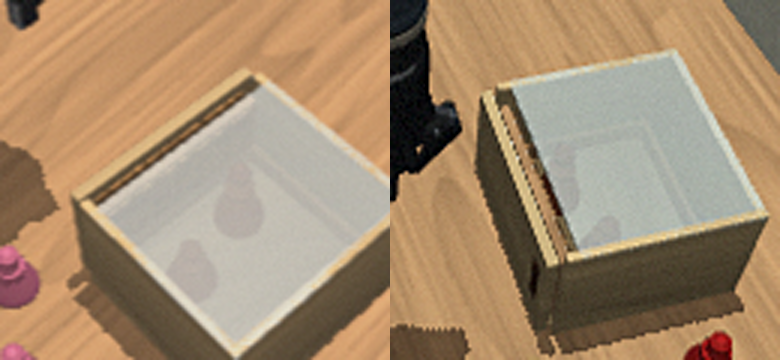

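The picture shows the door's top edge at (80,195)–(248,72) in the scene view and its free end near (160,262) in the side view. Both are near the prediction for shut. One closer check against overlaid angles:

```bash
python3 - <<'E'
from h import *
from workcell import cams
import cv2,numpy as np
o=[]
for n,(x,y) in {"scene":(210,215),"side":(275,190)}.items():
    c=cams.capture(n); s=9; im=cv2.resize(c["pixels"][y:y+50,x:x+43,::-1],None,fx=s,fy=s,interpolation=cv2.INTER_CUBIC)
    for a,col in ((0,(0,255,0)),(.06,(0,0,255))):
        u=np.array([-np.sin(a),-np.cos(a)]); nn=np.array([-np.cos(a),np.sin(a)])
        for w in (0,.012):
            h=np.array([-.095,.1])+w*nn
            P=[[*cup(*(h+u*t)),.121] for t in (.1,.198)]
            q=((proj(c,P)-[x,y]+.5)*s).astype(int); cv2.line(im,q[0].tolist(),q[1].tolist(),col,1)
    q=((proj(c,[[*cup(-.09,-.1),.125]])[0]-[x,y]+.5)*s).astype(int); cv2.circle(im,q.tolist(),4,(255,0,0),1)
    o.append(im)
cv2.imwrite("pics/chk.png",np.hstack(o))
E
```

```text
(no output)
```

View pics/chk.png

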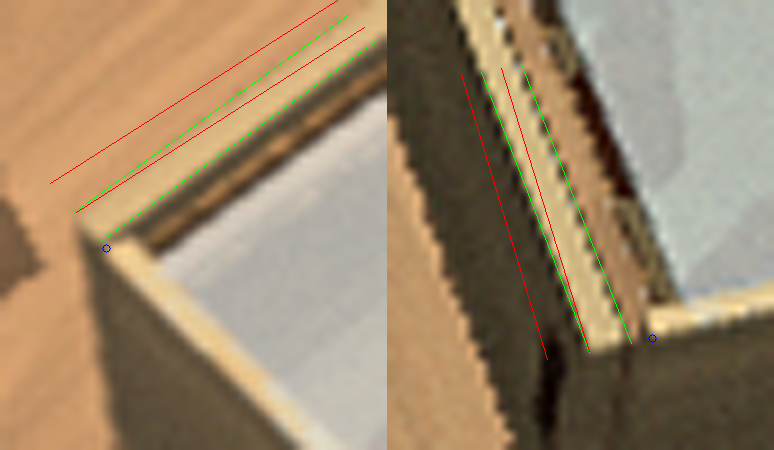

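The door edge lies on the green lines (0 rad) in both views, clear of the red ones (0.06 rad). It is shut, and the arm is clear of everything.

```bash
python3 -c "
from workcell import r
s=r.read_state(); print(s['clock'],s['contact_force'].round(1)); print(r.hand_in())"
```

```text
18.525 [ 0.2 -0.7 -0.3]
the job is handed in; nothing more can be done
None
```

I pushed the tray home with both figures standing, then pushed the door shut and handed the job in at 18.5 s with the arm clear; the hand-in returned no verdict, but the camera check showed the door at about 0 rad.

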